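# Load a colour-bar piece through the flush roof shutter of a pick-up oven

## Task

Slide open the flush shutter in the roof of the cold bench oven by pressing down on it, stand the slim upright piece of white glass rod on the chamber floor, and slide the shutter fully shut again. Never load the shutter with more than 25 N, and leave the glass puck and the frit jar where they are.

Things in the scene. Friction and masses are not known exactly. Their poses are not given: they have to be found in the camera images.
- oven: Fixed bench oven: grey case, aluminium sheet deck, 92 high. Origin on the bench under the centre of the roof window; its +y is the way the shutter opens, z up. Case: x -80 to +80, y -92 to +165 mm. Its chamber lies under the -y half of the window.
- window (a point): Centre of the roof window, level with the deck's top face, 92 mm above the bench. The window is 120 wide (oven x -60 to +60) by 140 long (oven y -70 to +70). The dark steel shutter fills it; fully open, y -70 to 0 is clear and the shutter, run on under the deck, still fills y 0 to +70.
- chamber (a point): Centre of the chamber floor, 23 mm above the bench, 69 mm below the deck's top face, 32 mm from the window's centre towards oven -y. The chamber under the clear part of the open window is 124 (x) by 76 (y) mm; the 50 mm glass stands below the shutter with 5 mm or more to spare.
- shutter: Smooth steel plate, no handle, 118 (x) by 150 (y) by 5. Origin moves with it, at its nominal top, 5 mm below the deck's top: at oven y = 0 when shut (stop), +70 mm fully open (stop). Drags with 6 N, stays where left. Worn rails: the real top is up to 3 mm above or below this; the pose does not show it, feel for it. Yields on a spring, 9 N per mm, 5 mm deep. Over 25 N (press and drag together) harms it.
- glass: The piece of opaque white glass colour bar: upright cylinder, 30 diameter, 50 tall, about 90 g. Origin at the centre of its underside, z up its axis.
- puck: Flat white glass disc, 54 diameter, 20 high; leave alone. Origin at the centre of its underside.
- frit_jar: Glass jar with steel cap, 54 diameter, 75 high; leave alone. Origin at the centre of its underside.

How it is judged:
By the outcome, as a careful person would: the job done as asked, in the order asked, and still so for the second after the job is handed in, with the robot touching nothing.
It also fails if it takes over 72 s, if anything falls off the work surface, if the arm or the gripper's body presses on something with over 40 N, if the wrist force passes 120 N, or if a joint passes its speed limit or range.

## Robot

A 7-joint arm with a two-finger parallel gripper is mounted at the origin on the work surface. World frame = base frame: x ahead of the robot, y to its left, z up, the work surface at z = 0. Lengths are in m, angles in rad, forces in N, time in s.
With the tool pointing down it reaches from about 0.4 to 0.875 m from the base axis. Payload 4.4 kg.
Tool frame: the origin (TCP) lies on the centre line of the jaws, within the pads' length; the fingertips stand 14 mm ahead of it and the grasp point (between the pads) lies 5 mm behind it; z points along the fingers, x is the direction in which the jaws open and shut, and the axes are right-handed (so a half turn about z gives the same grasp; the last joint's range is limited). The gripper opens to 85 mm and grips with 20 to 120 N. Pads are 22 mm wide; open, the fingers measure 114 mm over their backs; the gripper's body (76 mm by 85 mm) begins 54 mm behind the grasp point. The pads swing forward as they close: fully open they stand 13 mm farther back than shut.
Start: joints at [1.276, 0.628, 0.038, 1.517, -0.027, 0.996, -0.02], TCP at [0.147, -0.633, 0.245] pointing down, gripper open.
Joint ranges: [-3.06, 3.06], [-0.37, 2.12], [-1.25, 1.32], [0.18, 2.47], [-1.1, 4.24], [0.23, 1.98], [-2.94, 2.94]. Speed limits (rad/s): [2.57, 2.57, 3.14, 3.14, 3.14, 3.14, 3.14].

## Interface

Orientations are given as [roll, pitch, yaw] about the fixed x, y, z axes, in that order (R = Rz(yaw) Ry(pitch) Rx(roll)).
In Python, from workcell import monitor, eyes, ticket gives the robot as it stands. The module is installed in compiled form; this text tells all that it offers.
- The arm moves only by the tool step_arm, never from a script. Its argument "series" is a list that holds one entry, the list of rows, each a list of 5 numbers: the closure, from 0 (fully open) to 1 (shut), then the shift along the tool's x, y, z scaled (see below), then the turn about the tool's z scaled (see below). A call has 1 to 12 rows; each row is the pose to reach, as a shift and turn from the pose commanded when the call began, along the tool's axes at that moment; what a row does not reach only later rows make up. The controller multiplies each number of a shift by 0.4 m and each number of a turn by 45 degrees. A row lasts 1/12 s, in which the tool goes at most 41.7 mm and 7.16 degrees, less where a joint would pass 70% of its speed; a pose out of reach is approached as far as the arm can. A call with a number of a shift or a turn outside -1 to 1 is refused whole. A call with a gripper value outside its range is refused whole. The fingers move at their own pace and stop on an object; "newtons" is the grip in N (left out, the last holds). Time passes only in rows, so rows that repeat a pose let the fingers close. It gives the time, the measured TCP pose, the force and the opening at its end, in the units of the state.
- monitor.get_state(): the state, without advancing time (a new reading comes with each control period).
- eyes.camera(name): name is "scene" or "top" or "wrist"; returns the picture (384x512x3 uint8, blue, green, red); there is no depth.
- eyes.camera_model(name): a dict with "fovy" (degrees; the focal length in pixels is half the picture's height over the tangent of half this angle, whatever the lens; pixels are square), "cx", "cy" (the principal point, pixels), "origin" and "orientation" of the camera in the world. Camera axes: x right, y down, z forward; pixel columns grow to the right and rows downward; lengths in m; the calibration is good to about 2 mm. A picture is of the moment at which its call begins: read the wrist's pose just before it. camera_model takes no time and is no camera call; for the wrist camera it gives the pose at the moment of the call.
- ticket.job_done(): hands the job in, once; it reports no verdict.
The state is a dict: "time_s": time; "joint_positions": joint angles; "dq": joint speeds; "joint_torque": joint torques, N m; "tool_pos": TCP position; "ee_rot": TCP orientation; "contact_force": force on the tool from outside, world axes, zero at the start; "torque": the same for the moment, N m; "opening": finger opening in m.
Only numpy, scipy, OpenCV 4.12 (cv2) and the standard library are available. Lean on these libraries where they do the work, as an engineer would, in place of code of your own. Each camera call takes 0.05 s, during which the arm holds its last target.

## Working session

There is one attempt and no reset: what is moved stays moved. The work goes in short steps, Python scripts to look and compute and a tool call to move; the robot and the scene stay as the last step left them, time stands still between calls to the robot, and variables do not carry over. Pictures are saved under pics/ and viewed, and the job is handed in when it is done.

Besides the shell and the picture viewer there is one more tool, called after "Call:" as name(argument=value, ...), one argument or row to a line, values as JSON. step_arm: Moves the arm, as the interface text tells. Its arguments: {"type":"object","properties":{"series":{"type":"array","items":{"type":"array","items":{"type":"array","items":{"type":"number"}}}},"newtons":{"type":"number"}},"required":["series"]}

```bash
mkdir -p pics
python3 - <<'E'
from workcell import monitor, eyes
import cv2
print(monitor.get_state())
for n in ["scene","top"]:
    print(n,eyes.camera_model(n)); cv2.imwrite(f"pics/{n}0.png",eyes.camera(n))
E
```

```text
{'time_s': 0.0, 'joint_positions': array([ 1.27618711,  0.629336  ,  0.03843344,  1.51839266, -0.02702443,
        0.99630587, -0.02000603]), 'dq': array([ 3.51191292e-04, -5.34394473e-05,  2.01722392e-03,  1.31157463e-03,
       -1.23317835e-03, -3.14618384e-05, -1.59578268e-03]), 'joint_torque': array([ 2.48727042e-05, -5.63395214e+01,  1.22663241e+00, -1.93443096e+01,
        1.10309984e-02,  1.06751028e-02,  2.70329150e-05]), 'tool_pos': array([ 0.14733178, -0.63245198,  0.24438759]), 'ee_rot': array([ 3.14159263e+00,  1.92444502e-03, -1.34200010e+00]), 'contact_force': array([0.00910686, 0.59976379, 0.96104179]), 'torque': array([-0.00962724, -0.00859207, -0.02345376]), 'opening': 0.08515268958098629}
scene {'fovy': 53.94905001957361, 'cx': 258.4202438262425, 'cy': 193.64630541752385, 'origin': array([ 0.90167673, -0.41501899,  0.7633266 ]), 'orientation': array([-2.43637258,  0.00726019,  0.70654225])}
top {'fovy': 49.027448195589734, 'cx': 254.86639024909027, 'cy': 189.05051349233915, 'origin': array([ 0.30530289, -0.00238085,  1.21633555]), 'orientation': array([-2.95738986e+00, -2.78968604e-03, -1.58288730e+00])}
```

View pics/scene0.png

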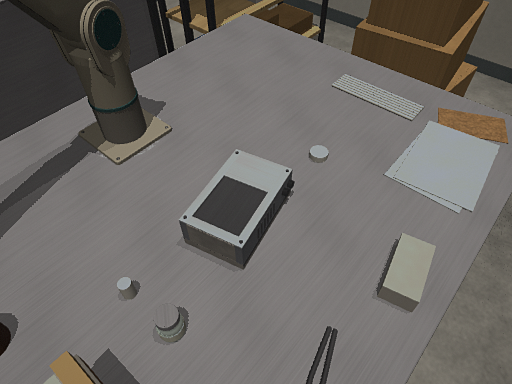

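View pics/top0.png

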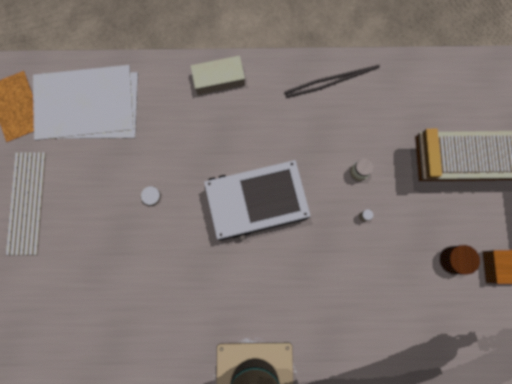

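Run:
```python
import cv2
t=cv2.imread("pics/top0.png"); s=cv2.imread("pics/scene0.png")
cv2.imwrite("pics/topc.png",cv2.resize(t[150:250,195:325],None,fx=6,fy=6,interpolation=cv2.INTER_CUBIC))
cv2.imwrite("pics/topg.png",cv2.resize(t[150:230,340:390],None,fx=7,fy=7,interpolation=cv2.INTER_CUBIC))
cv2.imwrite("pics/scc.png",cv2.resize(s[140:270,170:300],None,fx=4.6,fy=4.6,interpolation=cv2.INTER_CUBIC))
cv2.imwrite("pics/scg.png",cv2.resize(s[265:350,100:200],None,fx=7,fy=7,interpolation=cv2.INTER_CUBIC))
```

```text
(no output)
```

View pics/topc.png

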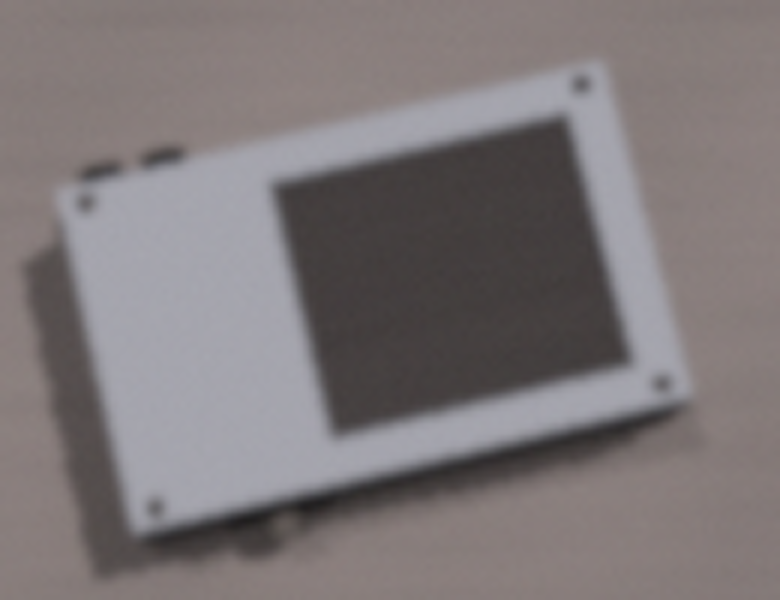

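View pics/topg.png

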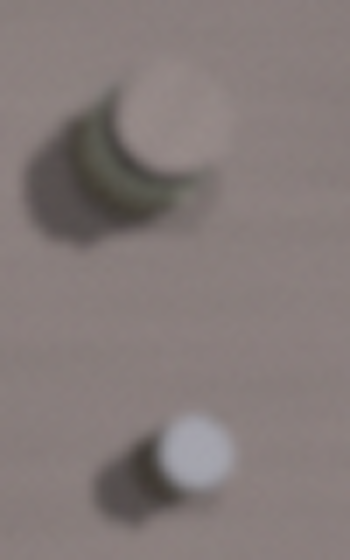

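View pics/scc.png

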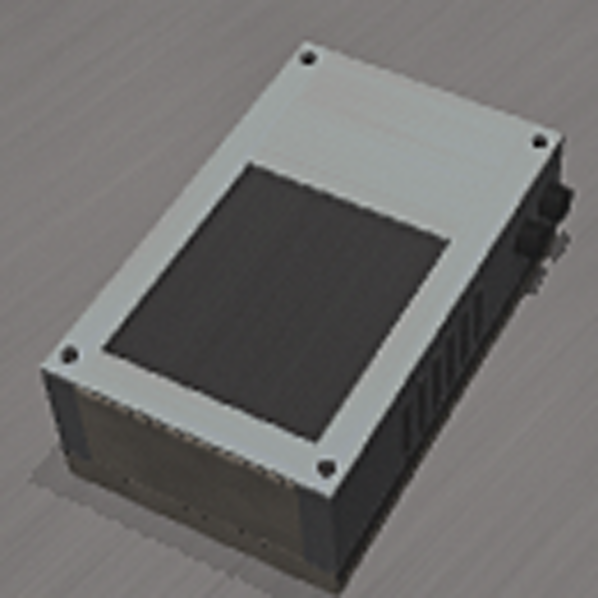

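View pics/scg.png

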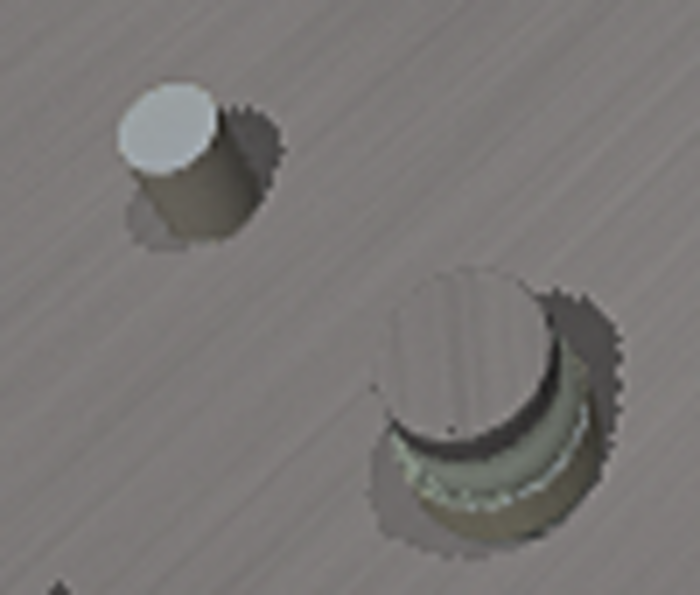

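```bash
cat > h.py <<'E'
import numpy as np
from scipy.spatial.transform import Rotation as Ro
def ray(m,uv):
    f=192/np.tan(np.radians(m["fovy"]/2))
    d=np.array([(uv[0]-m["cx"])/f,(uv[1]-m["cy"])/f,1.]);
    return Ro.from_euler("xyz",m["orientation"]).as_matrix()@d
def hit(m,uv,z):
    d=ray(m,uv); o=np.array(m["origin"]); return o+d*(z-o[2])/d[2]
def proj(m,P):
    f=192/np.tan(np.radians(m["fovy"]/2))
    c=(np.atleast_2d(P)-m["origin"])@Ro.from_euler("xyz",m["orientation"]).as_matrix()
    return np.c_[m["cx"]+f*c[:,0]/c[:,2],m["cy"]+f*c[:,1]/c[:,2]]
def crop(p,f,o): return (np.array(p)+.5)/f-.5+np.array(o)
E
python3 - <<'E'
from h import *
from workcell import eyes
from scipy.optimize import least_squares
T=eyes.camera_model("top");S=eyes.camera_model("scene")
obj=[(80,165),(80,-92),(-80,-92),(-80,165),(60,70),(60,-70),(-60,-70),(-60,70)]
obj=np.c_[np.array(obj)/1000.,np.full(8,.092)]
tp=crop([(60,187),(605,62),(690,402),(138,535),(275,185),(570,117),(630,362),(335,435)],6,(195,150))
sp=crop([(563,137),(332,497),(42,370),(307,42),(450,240),(317,441),(103,350),(250,163)],4.6,(170,140))
def pl(p): 
    c,s=np.cos(p[2]),np.sin(p[2]);R=np.array([[c,-s,0],[s,c,0],[0,0,1]]);return obj@R.T+[p[0],p[1],0]
for nm,L in(("top",[(T,tp)]),("scene",[(S,sp)]),("both",[(T,tp),(S,sp)])):
    r=least_squares(lambda p:np.concatenate([(proj(m,pl(p))-q).ravel() for m,q in L]),[.5,0,.2])
    print(nm,r.x,np.round(r.fun,1))
print("glass",hit(T,crop((196,452),7,(340,150)),.05),hit(S,crop((168,128),7,(100,265)),.05))
print("jar",hit(T,crop((175,118),7,(340,150)),.075),hit(S,crop((470,352),7,(100,265)),.075))
print("puck",hit(T,(150,195),.02),hit(S,(319,152),.02))
E
```

```text
top [ 0.49696073 -0.04892586  0.22164706] [-0.3  0.2  0.2 -0.1  0.8 -0.5 -0.7 -0.4 -0.6 -0.3  0.  -0.6  1.   0.9
 -0.4  0.7]
scene [ 0.49783234 -0.04684622  0.22792405] [ 0.3 -0.6  0.   0.1 -0.2 -0.5 -0.3 -0.1  0.5  0.1  0.1  0.8 -0.3  0.
 -0.  -0.1]
both [ 0.49756176 -0.04777741  0.22526645] [-0.8  0.2 -0.4 -0.4  0.5 -0.9 -1.  -0.4 -1.  -0.4 -0.5 -0.8  0.6  0.5
 -0.8  0.6  0.1 -0.4 -0.5  0.3 -0.6 -0.4 -0.5  0.1  0.2  0.4 -0.4  1.
 -0.7  0.2 -0.3  0. ]
glass [ 0.44773605 -0.32171258  0.05      ] [ 0.44743328 -0.32141999  0.05      ]
jar [ 0.57849566 -0.31468239  0.075     ] [ 0.580089   -0.31223326  0.075     ]
puck [0.51420539 0.29386545 0.02      ] [0.51760862 0.29271997 0.02      ]
```

Call:
step_arm(
  series=[
    [[1,-0.03,-0.03,0,0],[1,-0.09,-0.09,0,0],[1,-0.16,-0.165,0,0],[1,-0.23,-0.24,0,0],[1,-0.3,-0.31,0,0],[1,-0.37,-0.38,0,0],[1,-0.44,-0.455,0,0],[1,-0.5,-0.52,0,0],[1,-0.55,-0.575,0,0],[1,-0.58,-0.605,0,0],[1,-0.6,-0.625,0,0],[1,-0.6,-0.625,0,0]],
  ],
  newtons=40,
)

```text
time_s: 1.1
tool_pos: [0.3378, -0.3404, 0.2452]
ee_rot: [-3.141, 0.001, -1.338]
contact_force: [-0.2, -0.4, -0.3]
opening: 0.0004
```

```bash
cat >> h.py <<'E'
O=np.array([.4976,-.0478]);YAW=.2253
def ov(x,y):
    c,s=np.cos(YAW),np.sin(YAW);return O+np.array([c*x-s*y,s*x+c*y])
def inov(p):
    c,s=np.cos(YAW),np.sin(YAW);d=np.array(p[:2])-O;return np.array([c*d[0]+s*d[1],-s*d[0]+c*d[1]])
def go(st,xyz,yaw=None):
    R=Ro.from_euler("xyz",st["ee_rot"]).as_matrix()
    d=R.T@(np.array(xyz)-st["tool_pos"])/.4
    t=0
    if yaw is not None: t=-(((yaw-st["ee_rot"][2])+np.pi)%(2*np.pi)-np.pi)/(np.pi/4)
    print("scaled",np.round(d,4),"turn",round(t,4)); 
def show(st): print(round(st["time_s"],2),"pos",np.round(st["tool_pos"],4),"rot",np.round(st["ee_rot"],4),"F",np.round(st["contact_force"],2),"open",round(st["opening"],4),"oven",np.round(inov(st["tool_pos"])*1000,1))
E
python3 - <<'E'
from h import *
from workcell import monitor
s=monitor.get_state();show(s);go(s,[*ov(0,-.035),.13],.2253-np.pi/2)
E
```

```text
1.1 pos [ 0.3378 -0.3404  0.2452] rot [-3.1411e+00  1.2000e-03 -1.3379e+00] F [-0.17 -0.44 -0.3 ] open 0.0004 oven [-221.1 -249.6]
scaled [-0.5318 -0.5567  0.2889] turn 0.0097
```

Call:
step_arm(
  series=[
    [[1,-0.03,-0.03,0,0],[1,-0.09,-0.09,0.02,0],[1,-0.16,-0.165,0.05,0],[1,-0.23,-0.24,0.09,0],[1,-0.3,-0.31,0.13,0],[1,-0.37,-0.38,0.17,0],[1,-0.43,-0.445,0.21,0],[1,-0.48,-0.5,0.25,0.01],[1,-0.51,-0.535,0.27,0.01],[1,-0.532,-0.557,0.285,0.01],[1,-0.532,-0.557,0.29,0.01],[1,-0.532,-0.557,0.29,0.01]],
  ],
)

```text
time_s: 2.1
tool_pos: [0.5046, -0.0865, 0.1289]
ee_rot: [3.14, -0.001, -1.351]
contact_force: [-0.4, -0.1, 0.7]
opening: -0.0
```

Run:
```python
from h import *
from workcell import monitor,eyes
import cv2
cv2.imwrite("pics/w1.png",eyes.camera("wrist"));cv2.imwrite("pics/s1.png",eyes.camera("scene"))
s=monitor.get_state();show(s);go(s,[*ov(0,-.035),.106],.2253-np.pi/2)
```

```text
2.2 pos [ 0.5044 -0.0875  0.1297] rot [ 3.1410e+00 -1.4000e-03 -1.3533e+00] F [ 0.09 -0.06  0.6 ] open -0.0 oven [ -2.2 -40.2]
scaled [-0.0131 -0.0055  0.0593] turn -0.0099
```

View pics/w1.png

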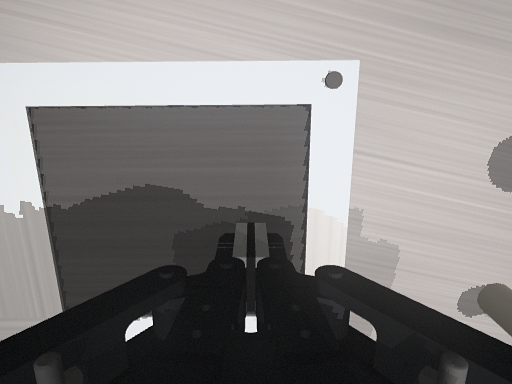

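View pics/s1.png

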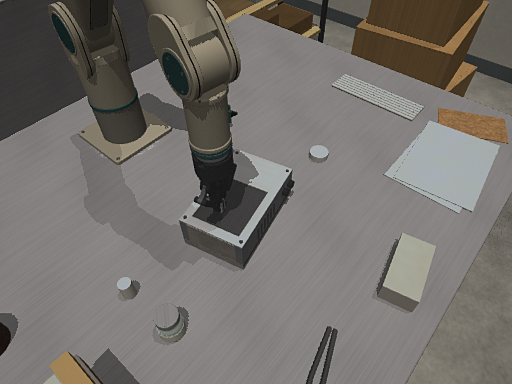

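Call:
step_arm(
  series=[
    [[1,-0.005,-0.003,0.015,0],[1,-0.01,-0.005,0.03,0],[1,-0.01,-0.005,0.045,-0.01],[1,-0.01,-0.005,0.055,-0.01],[1,-0.01,-0.005,0.0575,-0.01],[1,-0.01,-0.005,0.0575,-0.01],[1,-0.01,-0.005,0.0575,-0.01],[1,-0.01,-0.005,0.0575,-0.01]],
  ],
)

```text
time_s: 2.87
tool_pos: [0.5065, -0.0806, 0.1065]
ee_rot: [-3.141, -0.0, -1.342]
contact_force: [-0.1, 0.2, 0.5]
opening: 0.0004
```

Call:
step_arm(
  series=[
    [[1,0,0,0.00125,0],[1,0,0,0.0025,0],[1,0,0,0.00375,0],[1,0,0,0.005,0],[1,0,0,0.005,0]],
  ],
)

```text
time_s: 3.28
tool_pos: [0.5063, -0.0804, 0.1043]
ee_rot: [3.142, 0.0, -1.342]
contact_force: [-0.7, -0.9, 0.3]
opening: 0.0003
```

Run:
```python
from h import *
from workcell import monitor
for i in range(3): show(monitor.get_state())
```

```text
3.28 pos [ 0.5063 -0.0804  0.1043] rot [ 3.1416  0.     -1.342 ] F [-0.67 -0.87  0.29] open 0.0003 oven [  1.2 -33.8]
3.28 pos [ 0.5063 -0.0804  0.1043] rot [ 3.1416  0.     -1.342 ] F [-0.67 -0.87  0.29] open 0.0003 oven [  1.2 -33.8]
3.28 pos [ 0.5063 -0.0804  0.1043] rot [ 3.1416  0.     -1.342 ] F [-0.67 -0.87  0.29] open 0.0003 oven [  1.2 -33.8]
```

Call:
step_arm(
  series=[
    [[1,0,0,0.00125,0],[1,0,0,0.0025,0],[1,0,0,0.0025,0]],
  ],
)

```text
time_s: 3.53
tool_pos: [0.5062, -0.0805, 0.1032]
ee_rot: [3.141, 0.0, -1.342]
contact_force: [0.2, -0.2, -0.2]
opening: 0.0001
```

Call:
step_arm(
  series=[
    [[1,0,0,0.00125,0],[1,0,0,0.0025,0],[1,0,0,0.0025,0]],
  ],
)

```text
time_s: 3.78
tool_pos: [0.5063, -0.0805, 0.1022]
ee_rot: [3.141, 0.0, -1.342]
contact_force: [0.6, -0.1, 0.6]
opening: -0.0001
```

Call:
step_arm(
  series=[
    [[1,0,0,0.00125,0],[1,0,0,0.0025,0],[1,0,0,0.0025,0]],
  ],
)

```text
time_s: 4.03
tool_pos: [0.5064, -0.0805, 0.1014]
ee_rot: [-3.142, -0.0, -1.342]
contact_force: [-1.1, 0.2, 1.2]
opening: -0.0
```

Call:
step_arm(
  series=[
    [[1,0,0,0.00125,0],[1,0,0,0.00125,0]],
  ],
)

```text
time_s: 4.2
tool_pos: [0.5064, -0.0805, 0.1009]
ee_rot: [-3.141, -0.0, -1.342]
contact_force: [-0.3, 0.0, 3.0]
opening: -0.0001
```

Call:
step_arm(
  series=[
    [[1,0,0,0.00125,0],[1,0,0,0.00125,0]],
  ],
)

```text
time_s: 4.37
tool_pos: [0.5064, -0.0805, 0.1005]
ee_rot: [-3.141, -0.0, -1.342]
contact_force: [-0.7, 0.1, 3.6]
opening: 0.0003
```

Call:
step_arm(
  series=[
    [[1,0,0,0.00125,0],[1,0,0,0.00125,0],[1,0,0,0.00125,0]],
  ],
)

```text
time_s: 4.62
tool_pos: [0.5064, -0.0805, 0.1]
ee_rot: [-3.141, -0.0, -1.342]
contact_force: [-2.0, -0.1, 5.3]
opening: -0.0
```

Call:
step_arm(
  series=[
    [[1,0,0,0.00125,0],[1,0,0,0.00125,0],[1,0,0,0.00125,0]],
  ],
)

```text
time_s: 4.87
tool_pos: [0.5064, -0.0805, 0.0996]
ee_rot: [-3.141, -0.0, -1.342]
contact_force: [-0.8, -0.5, 6.3]
opening: 0.0002
```

Call:
step_arm(
  series=[
    [[1,0,0,0,0],[1,0,0,0,0],[1,0,0,0,0],[1,0,0,0,0]],
  ],
)

```text
time_s: 5.2
tool_pos: [0.5063, -0.0805, 0.0996]
ee_rot: [-3.141, -0.0, -1.342]
contact_force: [-0.7, -0.1, 5.1]
opening: -0.0002
```

Call:
step_arm(
  series=[
    [[1,0,0,0.00125,0],[1,0,0,0.00125,0],[1,0,0,0.00125,0],[1,0,0,0.00125,0]],
  ],
)

```text
time_s: 5.53
tool_pos: [0.5064, -0.0805, 0.0992]
ee_rot: [-3.141, -0.0, -1.342]
contact_force: [-2.0, 1.0, 7.4]
opening: -0.0
```

Call:
step_arm(
  series=[
    [[1,0,0,0.00125,0],[1,0,0,0.0025,0],[1,0,0,0.0025,0],[1,0,0,0.0025,0]],
  ],
)

```text
time_s: 5.87
tool_pos: [0.5064, -0.0805, 0.0983]
ee_rot: [-3.141, -0.0, -1.342]
contact_force: [-1.7, 0.7, 9.0]
opening: 0.0001
```

Call:
step_arm(
  series=[
    [[1,0,0,0.00125,0],[1,0,0,0.00125,0],[1,0,0,0.00125,0],[1,0,0,0.00125,0]],
  ],
)

```text
time_s: 6.2
tool_pos: [0.5064, -0.0805, 0.0979]
ee_rot: [-3.141, -0.0, -1.342]
contact_force: [-1.6, -0.1, 10.0]
opening: -0.0001
```

Run:
```python
from h import *
from workcell import monitor
s=monitor.get_state();show(s);print(np.round(s["joint_torque"],2),np.round(s["joint_positions"],4)); go(s,[*ov(0,.036),.0979],.2253-np.pi/2)
```

```text
6.2 pos [ 0.5064 -0.0805  0.0979] rot [-3.1412e+00 -1.0000e-04 -1.3420e+00] F [-1.59 -0.12 10.04] open -0.0001 oven [  1.3 -33.8]
[ 3.000e-02 -4.421e+01  8.100e-01 -9.840e+00  3.000e-02 -7.000e-01
 -0.000e+00] [ 0.0965  0.6625  0.0097  2.0242 -0.0136  0.4545 -1.2258]
scaled [-1.746e-01  2.500e-03  1.000e-04] turn 0.0044
```

Call:
step_arm(
  series=[
    [[1,0,0,0.00125,0],[1,0,0,0.0025,0],[1,0,0,0.0025,0],[1,0,0,0.0025,0]],
  ],
)

```text
time_s: 6.53
tool_pos: [0.5064, -0.0805, 0.0971]
ee_rot: [-3.141, -0.0, -1.342]
contact_force: [-2.1, 0.5, 12.1]
opening: 0.0001
```

Run:
```python
from h import *
from workcell import monitor
s=monitor.get_state();show(s);print(np.round(s["joint_torque"],2),np.round(s["joint_positions"],4)); go(s,[*ov(0,.036),.0979],.2253-np.pi/2)
```

```text
6.53 pos [ 0.5064 -0.0805  0.0971] rot [-3.1411e+00 -1.0000e-04 -1.3421e+00] F [-2.08  0.5  12.13] open 0.0001 oven [  1.3 -33.9]
[ 4.000e-02 -4.328e+01  8.000e-01 -9.760e+00  3.000e-02 -8.500e-01
 -0.000e+00] [ 0.0965  0.664   0.0096  2.0246 -0.0136  0.4526 -1.2258]
scaled [-0.1746  0.0026 -0.0019] turn 0.0043
```

Call:
step_arm(
  series=[
    [[1,-0.005,0,0,0],[1,-0.01,0,0,0],[1,-0.015,0,0,0],[1,-0.02,0,0,0],[1,-0.025,0,0,0]],
  ],
)

```text
time_s: 6.95
tool_pos: [0.5049, -0.074, 0.0974]
ee_rot: [-3.14, -0.004, -1.345]
contact_force: [-1.5, -6.1, 10.8]
opening: 0.0001
```

Run:
```python
from h import *
from workcell import monitor,eyes
import cv2
s=monitor.get_state();show(s)
w=eyes.camera("wrist");cv2.imwrite("pics/w2.png",w)
```

```text
6.95 pos [ 0.5049 -0.074   0.0974] rot [-3.1398 -0.0042 -1.3446] F [-1.54 -6.11 10.83] open 0.0001 oven [  1.3 -27.2]
```

View pics/w2.png

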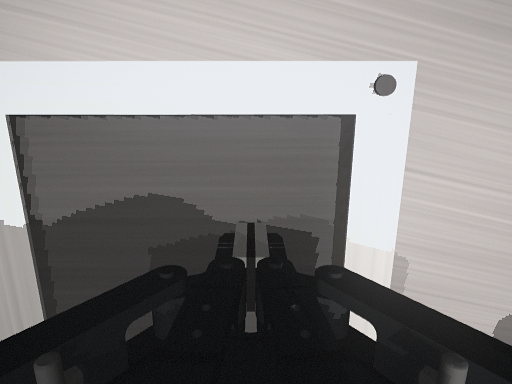

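Call:
step_arm(
  series=[
    [[1,-0.005,0,0.001,0],[1,-0.01,0,0.001,0],[1,-0.015,0,0.001,0],[1,-0.02,0,0.001,0],[1,-0.025,0,0.001,0],[1,-0.03,0,0.001,0],[1,-0.035,0,0.001,0],[1,-0.04,0,0.001,0],[1,-0.045,0,0.001,0],[1,-0.05,0,0.001,0]],
  ],
)

```text
time_s: 7.83
tool_pos: [0.5004, -0.0544, 0.097]
ee_rot: [-3.14, -0.004, -1.345]
contact_force: [-1.2, -7.0, 12.1]
opening: -0.0004
```

Run:
```python
from h import *
from workcell import monitor,eyes
import cv2
s=monitor.get_state();show(s)
w=eyes.camera("wrist");cv2.imwrite("pics/w3.png",w)
```

```text
7.83 pos [ 0.5004 -0.0544  0.097 ] rot [-3.1398 -0.004  -1.3446] F [-1.23 -7.01 12.06] open -0.0004 oven [ 1.2 -7.1]
```

View pics/w3.png

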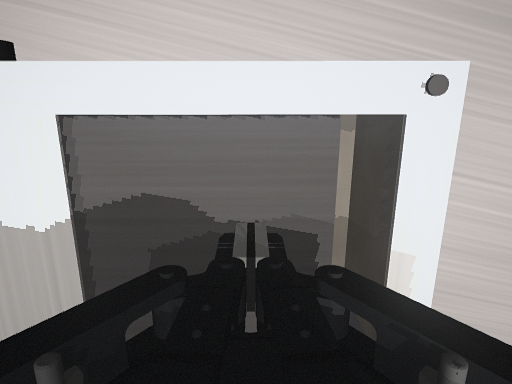

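Call:
step_arm(
  series=[
    [[1,-0.006,0,0,0],[1,-0.012,0,0,0],[1,-0.018,0,0,0],[1,-0.024,0,0,0],[1,-0.03,0,0,0],[1,-0.036,0,0,0],[1,-0.042,0,0,0],[1,-0.048,0,0,0],[1,-0.054,0,0,0],[1,-0.06,0,0,0],[1,-0.066,0,0,0],[1,-0.072,0,0,0]],
  ],
)

```text
time_s: 8.88
tool_pos: [0.4939, -0.0262, 0.097]
ee_rot: [-3.14, -0.004, -1.345]
contact_force: [-1.2, -7.2, 12.6]
opening: 0.0001
```

Call:
step_arm(
  series=[
    [[1,-0.005,0,0,0],[1,-0.01,0,0,0],[1,-0.015,0,0,0],[1,-0.02,0,0,0],[1,-0.025,0,0,0]],
  ],
)

```text
time_s: 9.3
tool_pos: [0.4916, -0.0164, 0.0969]
ee_rot: [-3.14, -0.004, -1.345]
contact_force: [-1.4, -6.4, 13.3]
opening: -0.0
```

Run:
```python
from h import *
from workcell import monitor,eyes
import cv2
s=monitor.get_state();show(s)
w=eyes.camera("wrist");cv2.imwrite("pics/w4.png",w)
```

```text
9.3 pos [ 0.4916 -0.0164  0.0969] rot [-3.14   -0.0035 -1.3446] F [-1.36 -6.37 13.33] open -0.0 oven [ 1.1 31.9]
```

View pics/w4.png

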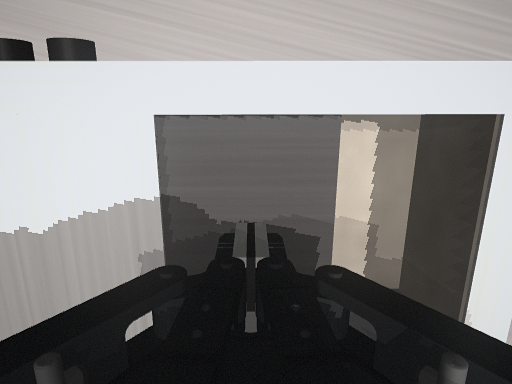

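Call:
step_arm(
  series=[
    [[1,-0.003,0,0,0],[1,-0.006,0,0,0],[1,-0.009,0,0,0]],
  ],
)

```text
time_s: 9.6
tool_pos: [0.4907, -0.0129, 0.0969]
ee_rot: [-3.14, -0.003, -1.345]
contact_force: [-1.4, -7.1, 11.5]
opening: 0.0001
```

Call:
step_arm(
  series=[
    [[1,-0.002,0,0,0],[1,-0.003,0,0,0]],
  ],
)

```text
time_s: 9.77
tool_pos: [0.4906, -0.012, 0.097]
ee_rot: [-3.14, -0.004, -1.345]
contact_force: [-0.6, -7.6, 12.4]
opening: -0.0002
```

Call:
step_arm(
  series=[
    [[1,-0.001,0,0,0],[1,-0.002,0,0,0],[1,-0.003,0,0,0]],
  ],
)

```text
time_s: 10.02
tool_pos: [0.4906, -0.0118, 0.097]
ee_rot: [-3.14, -0.005, -1.346]
contact_force: [-0.3, -10.2, 13.1]
opening: -0.0002
```

Call:
step_arm(
  series=[
    [[1,-0.001,0,0,0],[1,-0.002,0,0,0],[1,-0.002,0,0,0]],
  ],
)

```text
time_s: 10.27
tool_pos: [0.4906, -0.0109, 0.097]
ee_rot: [-3.139, -0.005, -1.346]
contact_force: [-0.6, -7.8, 12.1]
opening: -0.0001
```

Call:
step_arm(
  series=[
    [[1,0,0,-0.005,0],[1,0,0,-0.015,0],[1,0,0,-0.05,0],[1,0,0,-0.1,0],[1,0,0,-0.16,0],[1,0,0,-0.2,0],[0.6,0,0,-0.22,0],[0.3,0,0,-0.22,0],[0,0,0,-0.22,0]],
  ],
)

```text
time_s: 11.02
tool_pos: [0.489, -0.0067, 0.1836]
ee_rot: [3.142, 0.0, -1.342]
contact_force: [-0.1, 0.4, -1.1]
opening: 0.0358
```

Run:
```python
from h import *
from workcell import monitor,eyes
import cv2
s=monitor.get_state();show(s);go(s,[.4476,-.3216,.18],.2253)
```

```text
11.02 pos [ 0.489  -0.0067  0.1836] rot [ 3.1415e+00  1.0000e-04 -1.3418e+00] F [-0.13  0.35 -1.06] open 0.0358 oven [ 0.8 42. ]
scaled [0.7432 0.2795 0.0088] turn -1.9953
```

Call:
step_arm(
  series=[
    [[0,0.03,0.01,0,-0.1],[0,0.09,0.035,0,-0.2],[0,0.17,0.065,0,-0.3],[0,0.25,0.095,0,-0.42],[0,0.34,0.125,0,-0.54],[0,0.43,0.16,0,-0.66],[0,0.52,0.195,0,-0.78],[0,0.6,0.225,0,-0.88],[0,0.67,0.25,0,-0.95],[0,0.72,0.27,0,-1],[0,0.743,0.28,0,-1],[0,0.743,0.28,0,-1]],
  ],
)

```text
time_s: 12.02
tool_pos: [0.4458, -0.3239, 0.1824]
ee_rot: [3.141, 0.002, -0.562]
contact_force: [-0.0, -0.1, 0.1]
opening: 0.0857
```

Call:
step_arm(
  series=[
    [[0,0,0,0,-0.1],[0,0,0,0,-0.22],[0,0,0,0,-0.36],[0,0,0,0,-0.5],[0,0,0,0,-0.64],[0,0,0,0,-0.78],[0,0,0,0,-0.9],[0,0,0,0,-0.97],[0,0,0,0,-1],[0,0,0,0,-1]],
  ],
)

```text
time_s: 12.85
tool_pos: [0.4479, -0.3196, 0.1835]
ee_rot: [-3.14, 0.0, 0.231]
contact_force: [-0.6, -0.7, -0.0]
opening: 0.0849
```

Run:
```python
from h import *
from workcell import monitor,eyes
import cv2
s=monitor.get_state();show(s);go(s,[.4476,-.3216,.045],.2253)
m=eyes.camera_model("wrist");cv2.imwrite("pics/w5.png",eyes.camera("wrist"))
print(m,proj(m,[[.4476,-.3216,.05],[.4476,-.3216,0]]))
```

```text
12.85 pos [ 0.4479 -0.3196  0.1835] rot [-3.1398e+00  1.0000e-04  2.3070e-01] F [-0.56 -0.72 -0.01] open 0.0849 oven [-109.2 -253.8]
scaled [-0.0018  0.0054  0.3462] turn 0.0069
{'fovy': 60.62315062940002, 'cx': 250.4699661333044, 'cy': 185.32433631709915, 'origin': array([ 0.43240571, -0.2558012 ,  0.31254592]), 'orientation': array([2.88373662e+00, 2.79192080e-04, 2.30020424e-01])} [[250.30695701 183.32065018]
 [250.34598094 170.5149587 ]]
```

View pics/w5.png

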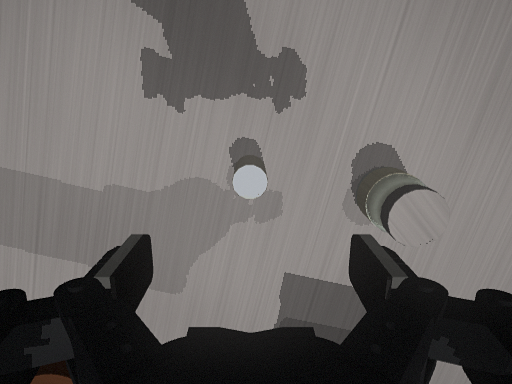

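Call:
step_arm(
  series=[
    [[0,0,0.005,0.02,0],[0,-0.002,0.005,0.07,0.007],[0,-0.002,0.005,0.13,0.007],[0,-0.002,0.005,0.2,0.007],[0,-0.002,0.005,0.26,0.007],[0,-0.002,0.005,0.31,0.007],[0,-0.002,0.005,0.345,0.007],[0,-0.002,0.005,0.365,0.007],[0,-0.002,0.005,0.376,0.007],[0,-0.002,0.005,0.376,0.007],[0,-0.002,0.005,0.376,0.007]],
  ],
)

```text
time_s: 13.82
tool_pos: [0.4476, -0.3239, 0.0339]
ee_rot: [3.141, -0.001, 0.223]
contact_force: [0.1, -0.2, 0.5]
opening: 0.0855
```

Call:
step_arm(
  series=[
    [[0.3,0,0,0,0],[0.5,0,0,0,0],[0.7,0,0,0,0],[0.8,0,0,0,0],[0.9,0,0,0,0],[1,0,0,0,0],[1,0,0,0,0],[1,0,0,0,0],[1,0,0,0,0]],
  ],
  newtons=35,
)

```text
time_s: 14.57
tool_pos: [0.4473, -0.3241, 0.0341]
ee_rot: [3.141, -0.0, 0.223]
contact_force: [-0.9, 0.8, 5.5]
opening: 0.0287
```

Run:
```python
from h import *
from workcell import monitor,eyes
import cv2
s=monitor.get_state();show(s)
cv2.imwrite("pics/w6.png",eyes.camera("wrist"))
```

```text
14.57 pos [ 0.4473 -0.3241  0.0341] rot [ 3.1409e+00 -3.0000e-04  2.2310e-01] F [-0.93  0.8   5.47] open 0.0287 oven [-110.7 -258.1]
```

View pics/w6.png

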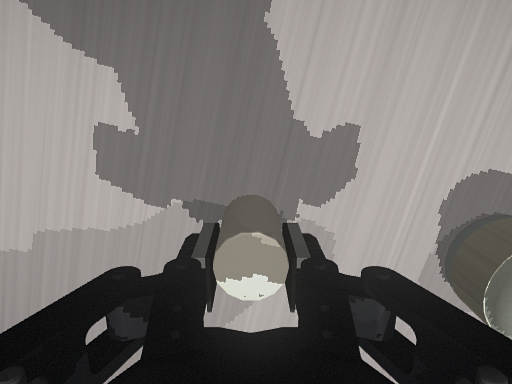

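Call:
step_arm(
  series=[
    [[1,0,0,-0.01,0],[1,0,0,-0.04,0],[1,0,0,-0.09,0],[1,0,0,-0.16,0],[1,0,0,-0.23,0],[1,0,0,-0.3,0],[1,0,0,-0.35,0],[1,0,0,-0.38,0],[1,0,0,-0.4,0],[1,0,0,-0.4,0]],
  ],
)

```text
time_s: 15.45
tool_pos: [0.4479, -0.3243, 0.1956]
ee_rot: [3.139, -0.002, 0.223]
contact_force: [-0.3, -0.5, -1.2]
opening: 0.029
```

Run:
```python
from h import *
from workcell import monitor,eyes
import cv2
s=monitor.get_state();show(s);go(s,[*ov(0,-.036),.193],.2253)
cv2.imwrite("pics/s6.png",eyes.camera("scene"))
cv2.imwrite("pics/w7.png",eyes.camera("wrist"))
```

```text
15.45 pos [ 0.4479 -0.3243  0.1956] rot [ 3.1391e+00 -2.2000e-03  2.2310e-01] F [-0.27 -0.46 -1.25] open 0.029 oven [-110.3 -258.4]
scaled [ 0.2744 -0.5567  0.0057] turn -0.0028
```

View pics/s6.png

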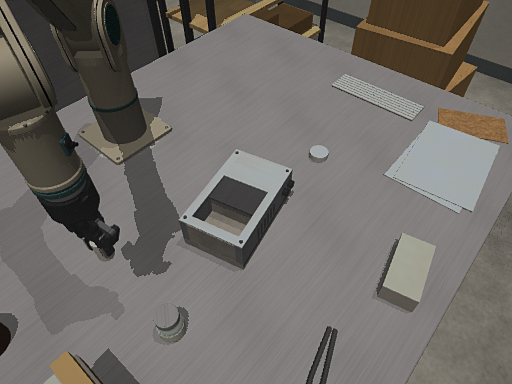

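View pics/w7.png

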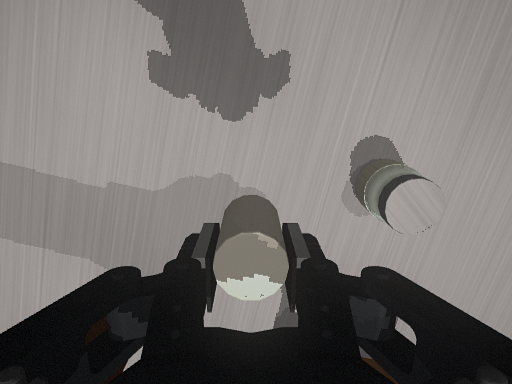

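Call:
step_arm(
  series=[
    [[1,0.01,-0.02,0,0],[1,0.03,-0.06,0,0],[1,0.06,-0.12,0,0],[1,0.095,-0.19,0,0],[1,0.13,-0.265,0,0],[1,0.165,-0.34,0,0],[1,0.2,-0.41,0,0],[1,0.235,-0.475,0,0],[1,0.26,-0.525,0,0],[1,0.27,-0.55,0,0],[1,0.274,-0.557,0,0],[1,0.274,-0.557,0,0]],
  ],
)

```text
time_s: 16.55
tool_pos: [0.5042, -0.0819, 0.1929]
ee_rot: [-3.141, 0.001, 0.225]
contact_force: [-0.5, -0.2, -0.6]
opening: 0.0289
```

Run:
```python
from h import *
from workcell import monitor,eyes
import cv2
s=monitor.get_state();show(s);go(s,[*ov(0,-.036),.057],.2253)
cv2.imwrite("pics/w8.png",eyes.camera("wrist"))
cv2.imwrite("pics/s8.png",cv2.resize(eyes.camera("scene")[120:280,150:330],None,fx=3.5,fy=3.5,interpolation=cv2.INTER_CUBIC))
```

```text
16.55 pos [ 0.5042 -0.0819  0.1929] rot [-3.1414e+00  1.5000e-03  2.2460e-01] F [-0.52 -0.18 -0.57] open 0.0289 oven [ -1.2 -34.8]
scaled [0.0034 0.0032 0.3398] turn -0.0008
```

View pics/w8.png

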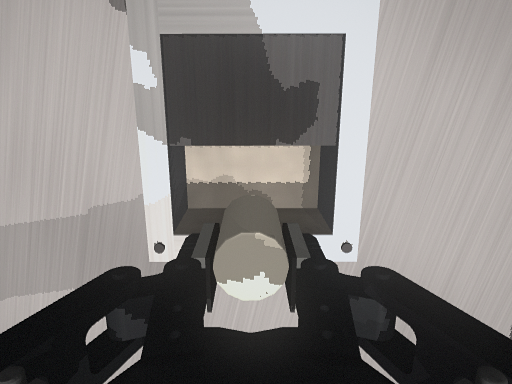

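View pics/s8.png

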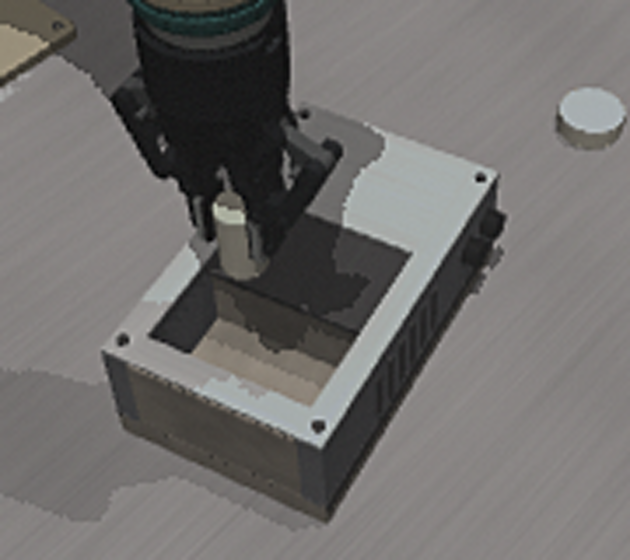

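Call:
step_arm(
  series=[
    [[1,0.003,0.003,0.02,0],[1,0.003,0.003,0.06,0],[1,0.003,0.003,0.1,0],[1,0.003,0.003,0.14,0],[1,0.003,0.003,0.18,0],[1,0.003,0.003,0.22,0],[1,0.003,0.003,0.255,0],[1,0.003,0.003,0.28,0],[1,0.003,0.003,0.3,0],[1,0.003,0.003,0.31,0],[1,0.003,0.003,0.317,0],[1,0.003,0.003,0.317,0]],
  ],
)

```text
time_s: 17.65
tool_pos: [0.5062, -0.0834, 0.0665]
ee_rot: [3.142, 0.0, 0.223]
contact_force: [0.6, -0.5, -0.9]
opening: 0.029
```

Run:
```python
from h import *
from workcell import monitor,eyes
import cv2
s=monitor.get_state();show(s);go(s,[*ov(0,-.036),.057],.2253)
cv2.imwrite("pics/w9.png",eyes.camera("wrist"))
cv2.imwrite("pics/s9.png",cv2.resize(eyes.camera("scene")[120:280,150:330],None,fx=3.5,fy=3.5,interpolation=cv2.INTER_CUBIC))
```

```text
17.65 pos [ 0.5062 -0.0834  0.0665] rot [3.1415e+00 1.0000e-04 2.2300e-01] F [ 0.6  -0.48 -0.87] open 0.029 oven [  0.4 -36.6]
scaled [-0.001  -0.0016  0.0238] turn -0.003
```

View pics/w9.png

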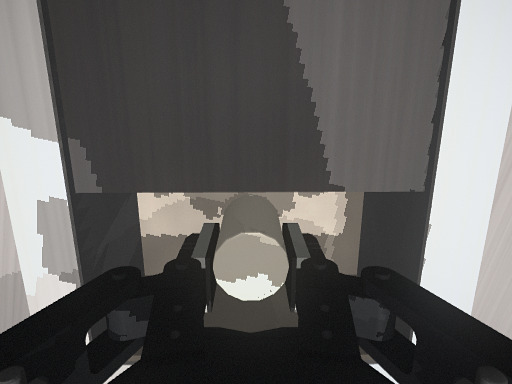

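View pics/s9.png

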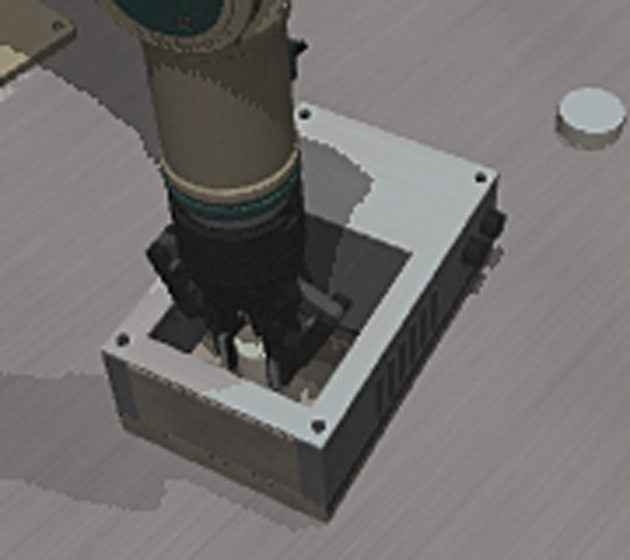

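Call:
step_arm(
  series=[
    [[1,0,0,0.006,0],[1,0,0,0.012,0],[1,0,0,0.018,0],[1,0,0,0.018,0]],
  ],
)

```text
time_s: 18.08
tool_pos: [0.506, -0.0832, 0.0592]
ee_rot: [-3.142, 0.0, 0.223]
contact_force: [-0.2, -0.0, -0.6]
opening: 0.0286
```

Call:
step_arm(
  series=[
    [[1,0,0,0.00125,0],[1,0,0,0.0025,0],[1,0,0,0.0025,0]],
  ],
)

```text
time_s: 18.33
tool_pos: [0.5061, -0.0832, 0.0585]
ee_rot: [-3.142, 0.0, 0.223]
contact_force: [0.5, -0.4, -0.7]
opening: 0.029
```

Call:
step_arm(
  series=[
    [[1,0,0,0.00125,0],[1,0,0,0.0025,0],[1,0,0,0.0025,0]],
  ],
)

```text
time_s: 18.58
tool_pos: [0.5061, -0.0832, 0.0575]
ee_rot: [-3.142, 0.0, 0.223]
contact_force: [-1.0, 0.2, -1.4]
opening: 0.0291
```

Call:
step_arm(
  series=[
    [[1,0,0,0.00125,0],[1,0,0,0.00125,0],[1,0,0,0.00125,0]],
  ],
)

```text
time_s: 18.83
tool_pos: [0.5062, -0.0832, 0.0571]
ee_rot: [3.142, -0.0, 0.223]
contact_force: [-0.1, -1.1, 0.6]
opening: 0.0291
```

Call:
step_arm(
  series=[
    [[1,0,0,0.00125,0],[1,0,0,0.00125,0],[1,0,0,0.00125,0]],
  ],
)

```text
time_s: 19.08
tool_pos: [0.5062, -0.0832, 0.0571]
ee_rot: [3.141, -0.0, 0.223]
contact_force: [-1.8, 0.4, 5.0]
opening: 0.0293
```

Call:
step_arm(
  series=[
    [[0.62,0,0,0,0],[0.58,0,0,0,0],[0.54,0,0,0,0],[0.48,0,0,0,0],[0.48,0,0,0,0],[0.48,0,0,0,0],[0.48,0,0,0,0]],
  ],
)

```text
time_s: 19.67
tool_pos: [0.5061, -0.0832, 0.0565]
ee_rot: [-3.142, 0.0, 0.223]
contact_force: [0.2, -0.5, 0.0]
opening: 0.0443
```

Run:
```python
from h import *
from workcell import monitor,eyes
import cv2
s=monitor.get_state();show(s)
cv2.imwrite("pics/w10.png",eyes.camera("wrist"))
```

```text
19.67 pos [ 0.5061 -0.0832  0.0565] rot [-3.1416e+00  1.0000e-04  2.2320e-01] F [ 0.22 -0.54  0.03] open 0.0443 oven [  0.4 -36.5]
```

View pics/w10.png

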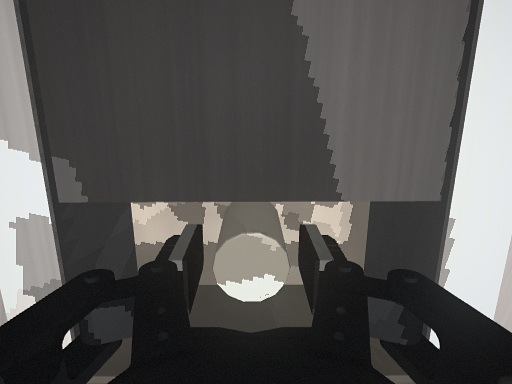

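Released with the pads clear on both sides. Straight up.

Call:
step_arm(
  series=[
    [[0.48,0,0,-0.01,0],[0.48,0,0,-0.03,0],[0.48,0,0,-0.06,0],[0.48,0,0,-0.1,0],[0.48,0,0,-0.15,0],[0.48,0,0,-0.2,0],[0.7,0,0,-0.25,0],[0.9,0,0,-0.28,0],[1,0,0,-0.3,0],[1,0,0,-0.3,0],[1,0,0,-0.3,0],[1,0,0,-0.3,0]],
  ],
  newtons=40,
)

```text
time_s: 20.72
tool_pos: [0.5056, -0.0833, 0.1759]
ee_rot: [-3.141, 0.001, 0.223]
contact_force: [-0.2, -0.3, -0.2]
opening: -0.0
```

Run:
```python
from h import *
from workcell import monitor,eyes
import cv2
s=monitor.get_state();show(s);go(s,[*ov(0,.039),.13],.2253)
cv2.imwrite("pics/w11.png",eyes.camera("wrist"))
cv2.imwrite("pics/s11.png",cv2.resize(eyes.camera("scene")[120:280,150:330],None,fx=3.5,fy=3.5,interpolation=cv2.INTER_CUBIC))
```

```text
20.72 pos [ 0.5056 -0.0833  0.1759] rot [-3.1412e+00  1.2000e-03  2.2320e-01] F [-0.24 -0.32 -0.21] open -0.0 oven [ -0.2 -36.4]
scaled [ 0.0002 -0.1884  0.1149] turn -0.0027
```

View pics/w11.png

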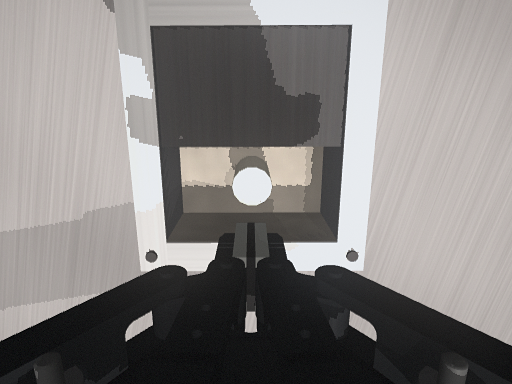

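View pics/s11.png

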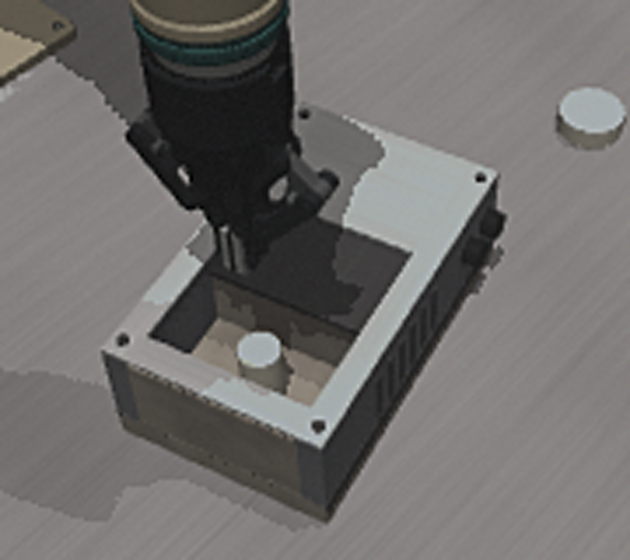

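Call:
step_arm(
  series=[
    [[1,0,-0.03,0.01,0],[1,0,-0.08,0.03,0],[1,0,-0.13,0.06,0],[1,0,-0.17,0.09,0],[1,0,-0.185,0.12,0],[1,0,-0.185,0.145,0],[1,0,-0.185,0.165,0],[1,0,-0.185,0.174,0],[1,0,-0.185,0.174,0],[1,0,-0.185,0.174,0]],
  ],
)

```text
time_s: 21.65
tool_pos: [0.4899, -0.0118, 0.1068]
ee_rot: [3.141, 0.0, 0.222]
contact_force: [0.2, 0.7, 0.5]
opening: -0.0
```

Call:
step_arm(
  series=[
    [[1,0,0,0.00125,0],[1,0,0,0.0025,0],[1,0,0,0.00375,0],[1,0,0,0.005,0],[1,0,0,0.005,0]],
  ],
)

```text
time_s: 22.07
tool_pos: [0.4898, -0.0112, 0.105]
ee_rot: [3.141, -0.0, 0.223]
contact_force: [0.0, 0.0, -0.3]
opening: -0.0002
```

Call:
step_arm(
  series=[
    [[1,0,0,0.00125,0],[1,0,0,0.0025,0],[1,0,0,0.00375,0],[1,0,0,0.005,0],[1,0,0,0.005,0]],
  ],
)

```text
time_s: 22.48
tool_pos: [0.4897, -0.0111, 0.1028]
ee_rot: [-3.142, 0.0, 0.223]
contact_force: [0.1, -0.0, 0.6]
opening: 0.0003
```

Call:
step_arm(
  series=[
    [[1,0,0,0.00125,0],[1,0,0,0.0025,0],[1,0,0,0.00375,0],[1,0,0,0.00375,0]],
  ],
)

```text
time_s: 22.82
tool_pos: [0.4898, -0.0111, 0.1014]
ee_rot: [3.142, -0.0, 0.223]
contact_force: [-0.4, -0.4, 1.7]
opening: 0.0001
```

Call:
step_arm(
  series=[
    [[1,0,0,0.00125,0],[1,0,0,0.0025,0],[1,0,0,0.0025,0],[1,0,0,0.0025,0]],
  ],
)

```text
time_s: 23.15
tool_pos: [0.4898, -0.011, 0.1006]
ee_rot: [3.141, -0.0, 0.223]
contact_force: [-1.8, 0.1, 3.7]
opening: 0.0002
```

Call:
step_arm(
  series=[
    [[1,0,0,0.00125,0],[1,0,0,0.0025,0],[1,0,0,0.0025,0],[1,0,0,0.0025,0]],
  ],
)

```text
time_s: 23.48
tool_pos: [0.4898, -0.011, 0.0996]
ee_rot: [3.141, -0.0, 0.223]
contact_force: [-1.6, 0.5, 5.7]
opening: -0.0003
```

Same feel as before (about 2 N per mm commanded). Two more mm, checking, then to about 12 N.

Call:
step_arm(
  series=[
    [[1,0,0,0.00125,0],[1,0,0,0.0025,0],[1,0,0,0.00375,0],[1,0,0,0.00375,0],[1,0,0,0.00375,0]],
  ],
)

```text
time_s: 23.9
tool_pos: [0.4898, -0.011, 0.0984]
ee_rot: [3.141, -0.0, 0.223]
contact_force: [-2.5, 0.1, 9.1]
opening: -0.0001
```

Call:
step_arm(
  series=[
    [[1,0,0,0.00125,0],[1,0,0,0.0025,0],[1,0,0,0.0025,0],[1,0,0,0.0025,0]],
  ],
)

```text
time_s: 24.23
tool_pos: [0.4899, -0.011, 0.0976]
ee_rot: [3.141, -0.0, 0.223]
contact_force: [-2.3, -0.8, 11.7]
opening: -0.0001
```

Run:
```python
from h import *
from workcell import monitor
s=monitor.get_state();show(s);go(s,[*ov(0,-.034),.097],.2253)
```

```text
24.23 pos [ 0.4899 -0.011   0.0976] rot [ 3.1412e+00 -5.0000e-04  2.2340e-01] F [-2.27 -0.83 11.7 ] open -0.0001 oven [ 0.7 37.6]
scaled [-0.0014  0.179   0.0015] turn -0.0024
```

Call:
step_arm(
  series=[
    [[1,0,0.005,0.0005,0],[1,0,0.01,0.0005,0],[1,0,0.015,0.0005,0],[1,0,0.02,0.0005,0],[1,0,0.025,0.0005,0]],
  ],
)

```text
time_s: 24.65
tool_pos: [0.4916, -0.0184, 0.0973]
ee_rot: [-3.139, -0.001, 0.225]
contact_force: [-3.2, 4.9, 11.7]
opening: 0.0001
```

Call:
step_arm(
  series=[
    [[1,0,0.006,0,0],[1,0,0.012,0,0],[1,0,0.018,0,0],[1,0,0.024,0,0],[1,0,0.03,0,0],[1,0,0.036,0,0],[1,0,0.042,0,0]],
  ],
)

```text
time_s: 25.23
tool_pos: [0.4954, -0.0347, 0.0973]
ee_rot: [-3.139, -0.001, 0.225]
contact_force: [-3.5, 5.2, 12.3]
opening: -0.0001
```

Run:
```python
from h import *
from workcell import monitor,eyes
import cv2
s=monitor.get_state();show(s)
cv2.imwrite("pics/w12.png",eyes.camera("wrist"))
```

```text
25.23 pos [ 0.4954 -0.0347  0.0973] rot [-3.1391e+00 -6.0000e-04  2.2530e-01] F [-3.51  5.2  12.3 ] open -0.0001 oven [ 0.7 13.2]
```

View pics/w12.png

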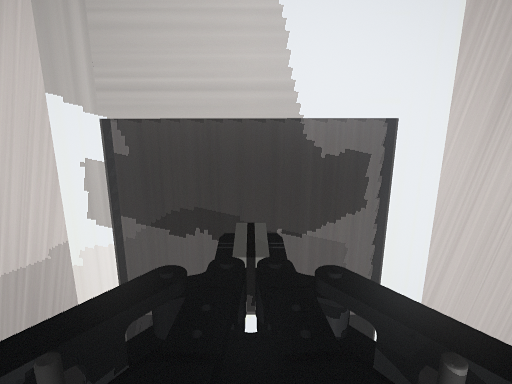

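Call:
step_arm(
  series=[
    [[1,0,0.006,0,0],[1,0,0.012,0,0],[1,0,0.018,0,0],[1,0,0.024,0,0],[1,0,0.03,0,0],[1,0,0.036,0,0],[1,0,0.042,0,0],[1,0,0.048,0,0],[1,0,0.054,0,0],[1,0,0.06,0,0]],
  ],
)

```text
time_s: 26.12
tool_pos: [0.5008, -0.0581, 0.0974]
ee_rot: [-3.139, -0.001, 0.225]
contact_force: [-3.4, 5.3, 10.7]
opening: -0.0
```

Call:
step_arm(
  series=[
    [[1,0,0.006,0,0],[1,0,0.012,0,0],[1,0,0.018,0,0],[1,0,0.024,0,0],[1,0,0.03,0,0],[1,0,0.036,0,0],[1,0,0.042,0,0]],
  ],
)

```text
time_s: 26.7
tool_pos: [0.5045, -0.0745, 0.0974]
ee_rot: [-3.139, -0.001, 0.225]
contact_force: [-3.3, 5.8, 11.3]
opening: -0.0004
```

Run:
```python
from h import *
from workcell import monitor,eyes
s=monitor.get_state();show(s)
```

```text
26.7 pos [ 0.5045 -0.0745  0.0974] rot [-3.1391e+00 -7.0000e-04  2.2520e-01] F [-3.27  5.82 11.28] open -0.0004 oven [  0.8 -27.5]
```

Now creep to the stop, watching the drag.

Call:
step_arm(
  series=[
    [[1,0,0.003,0,0],[1,0,0.006,0,0],[1,0,0.009,0,0]],
  ],
)

```text
time_s: 26.95
tool_pos: [0.5054, -0.078, 0.0974]
ee_rot: [-3.139, -0.001, 0.225]
contact_force: [-2.5, 5.5, 10.8]
opening: 0.0003
```

Call:
step_arm(
  series=[
    [[1,0,0.0015,0,0],[1,0,0.003,0,0],[1,0,0.003,0,0]],
  ],
)

```text
time_s: 27.2
tool_pos: [0.5056, -0.0794, 0.0974]
ee_rot: [-3.139, -0.001, 0.225]
contact_force: [-3.3, 5.6, 12.2]
opening: -0.0
```

Call:
step_arm(
  series=[
    [[1,0,0.0015,0,0],[1,0,0.003,0,0],[1,0,0.003,0,0]],
  ],
)

```text
time_s: 27.45
tool_pos: [0.5057, -0.0795, 0.0973]
ee_rot: [-3.138, -0.001, 0.226]
contact_force: [-3.4, 6.9, 11.6]
opening: 0.0001
```

Call:
step_arm(
  series=[
    [[1,0,0.001,0,0],[1,0,0.002,0,0],[1,0,0.002,0,0]],
  ],
)

```text
time_s: 27.7
tool_pos: [0.5059, -0.0801, 0.0973]
ee_rot: [-3.138, -0.001, 0.226]
contact_force: [-3.9, 7.2, 11.7]
opening: 0.0002
```

Call:
step_arm(
  series=[
    [[1,0,0.001,0,0],[1,0,0.002,0,0],[1,0,0.002,0,0]],
  ],
)

```text
time_s: 27.95
tool_pos: [0.5062, -0.0808, 0.0973]
ee_rot: [-3.138, -0.001, 0.226]
contact_force: [-3.4, 7.8, 11.4]
opening: 0.0001
```

Call:
step_arm(
  series=[
    [[1,0,0.001,0,0],[1,0,0.003,0,0],[1,0,0.004,0,0],[1,0,0.004,0,0]],
  ],
)

```text
time_s: 28.28
tool_pos: [0.5068, -0.0824, 0.0974]
ee_rot: [-3.138, -0.001, 0.226]
contact_force: [-3.1, 7.9, 10.7]
opening: -0.0002
```

Call:
step_arm(
  series=[
    [[1,0,0,-0.005,0],[1,0,0,-0.015,0],[1,0,0,-0.05,0],[1,0,0,-0.1,0],[1,0,0,-0.17,0],[1,0,0,-0.24,0],[1,0,0,-0.3,0],[1,0,0,-0.34,0],[1,0,0,-0.36,0],[1,0,0,-0.36,0]],
  ],
)

```text
time_s: 29.12
tool_pos: [0.5076, -0.0864, 0.242]
ee_rot: [3.14, -0.003, 0.223]
contact_force: [0.0, 0.7, -0.5]
opening: -0.0
```

Call:
step_arm(
  series=[
    [[1,0,0.03,0,0],[1,0,0.09,0,0],[1,0,0.16,0,0],[1,0,0.23,0,0],[1,0,0.3,0,0],[1,0,0.36,0,0],[1,0,0.4,0,0],[1,0,0.42,0,0],[1,0,0.42,0,0],[1,0,0.42,0,0]],
  ],
)

```text
time_s: 29.95
tool_pos: [0.5433, -0.2493, 0.2394]
ee_rot: [-3.14, 0.002, 0.223]
contact_force: [-0.8, 0.3, 0.5]
opening: 0.0001
```

Run:
```python
from h import *
from workcell import monitor,eyes
import cv2
s=monitor.get_state();show(s)
cv2.imwrite("pics/w13.png",eyes.camera("wrist"))
cv2.imwrite("pics/s13.png",cv2.resize(eyes.camera("scene")[120:280,150:350],None,fx=3.7,fy=3.7,interpolation=cv2.INTER_CUBIC))
cv2.imwrite("pics/t13.png",cv2.resize(eyes.camera("top")[150:250,195:325],None,fx=6,fy=6,interpolation=cv2.INTER_CUBIC))
```

```text
29.95 pos [ 0.5433 -0.2493  0.2394] rot [-3.1396e+00  1.7000e-03  2.2320e-01] F [-0.78  0.33  0.55] open 0.0001 oven [  -0.5 -206.6]
```

View pics/s13.png

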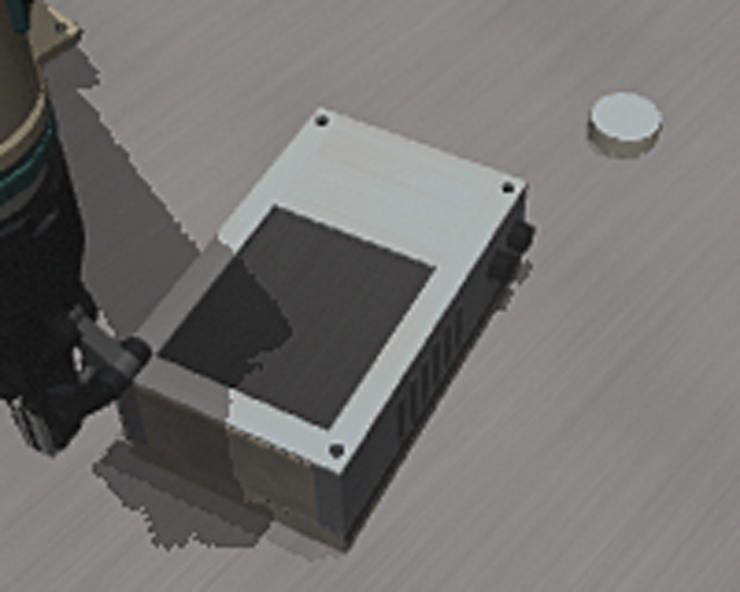

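View pics/t13.png

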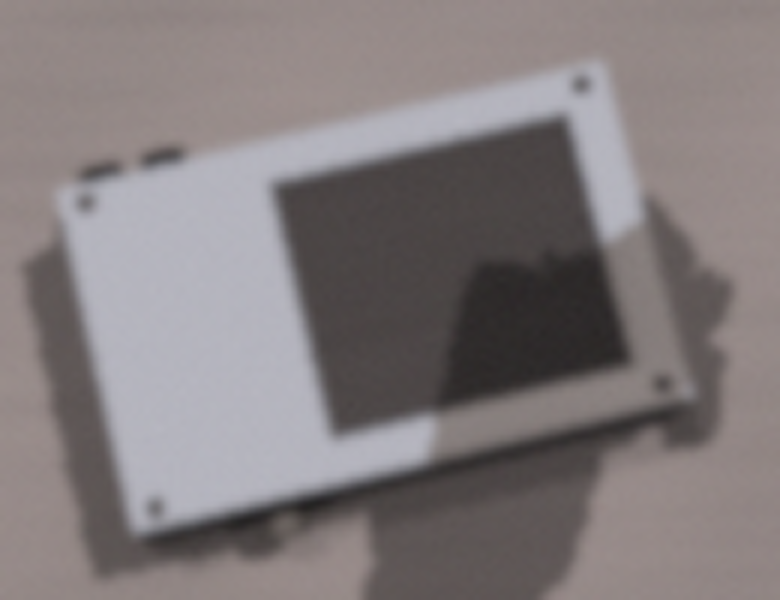

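View pics/w13.png

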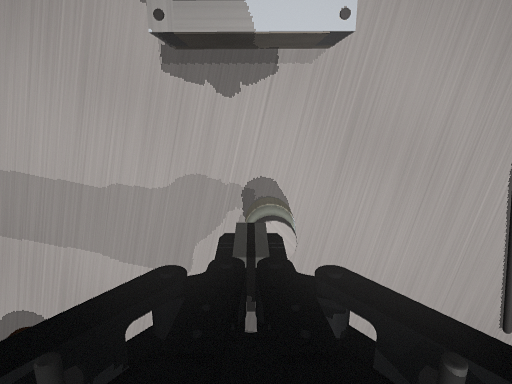

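Run:
```python
from workcell import ticket
print(ticket.job_done())
```

```text
the job is handed in; nothing more can be done
None
```

The glass now stands upright on the chamber floor under the shut shutter, and I handed the job in at about 30 s of the 72 s allowed.

- **Opening:** I pressed the shutter with closed fingertips at about 12 N and slid it about 70 mm. At the stop the drag rose from 6–7 N to 10 N. With 13 N of press, that was the highest load I read: about 17 N combined, or 23 N if simply added.
- **Placing the glass:** It seated at the height expected from the grasp, and the pictures after release show it standing upright near oven (0, -34) mm.
- **Shutting:** The drag stayed at about 6 N for the full 70 mm. It then rose to 8.3 N and the fingers slipped on, so the shutter was against its stop. The last pictures show the window fully covered, though they could not reveal a gap under about 5 mm because the plate overlaps the window edge. "Fully shut" therefore rests on the travel and force readings.
- **Puck and jar:** The arm never came near them. The last pictures show both still there, with the jar partly hidden behind the fingers. I did not measure their positions again.
- **What disagreed:** Pressing on the shutter felt softer than the stated 9 N per mm, at about 3 N per mm of measured travel. The change in joint torque matched the force sensor, so I went by the sensor.

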